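# Stack the contour layers of two island relief models

### The arm

A 6-joint arm with a two-finger parallel gripper is mounted at the origin on the work surface. World frame = base frame: x ahead of the robot, y to its left, z up, the work surface at z = 0. Lengths are in m, angles in rad, forces in N, time in s.
With the tool pointing down it reaches from about 0.35 to 0.975 m from the base axis. Payload 17.4 kg.
Tool frame: the origin (TCP) lies on the mounting face of the last link; the fingertips stand 173 mm ahead of it and the grasp point (between the pads) lies 155 mm ahead of it; z points along the fingers, y is the line along which they close (so a half turn about z gives the same grasp; the last joint's range is limited). The gripper opens to 85 mm and grips with 20 to 120 N. Pads are 22 mm wide; open, the fingers measure 114 mm over their backs; the gripper's body (76 mm by 85 mm) begins 54 mm behind the grasp point. The pads swing forward as they close: fully open they stand 13 mm farther back than shut.
Start: joints at [1.159, 0.116, 1.442, -0, 1.584, -0.038], TCP at [0.246, 0.628, 0.405] pointing down, gripper open.
Joint ranges: [-2.83, 2.83], [-0.83, 2.19], [0.07, 2.5], [-1.14, 4.28], [0.01, 3], [-2.97, 2.97]. Speed limits (rad/s): [1.89, 1.89, 2.22, 3.14, 3.14, 3.14].

### API

Orientations are given as a 3x3 rotation matrix whose columns are the frame's x, y, z axes.
In Python, from rig import * gives the robot as it stands. The module is installed in compiled form; this text tells all that it offers.
- The arm moves only by the tool drive_tool, never from a script. Its arguments are lists of equal length, an entry for each row: "delta_pos": the shift along the tool's x, y, z in m, a list of three; "rot": the turn, a rotation vector about the tool's x, y, z in degrees, a list of three. A call has 1 to 20 rows; each row shifts and turns the commanded pose from where the row before left it, along the tool's axes as they then stand; what a row does not reach is not made up. A row lasts 1/12 s, in which the tool goes at most 41.7 mm and 7.16 degrees, less where a joint would pass 70% of its speed; a pose out of reach is approached as far as the arm can. A call is refused whole if a number of a shift passes 0.0417 or a number of a turn 7.16, either way. A call with a gripper value outside its range is refused whole. "grip" is the opening, from 0 (shut) to 1 (fully open), set as the call begins (left out, the last holds). The fingers move at their own pace and stop on an object; "newtons" is the grip in N (left out, the last holds). Time passes only in rows, so rows that do not move let the fingers close. It gives the time, the measured TCP pose, the force, the opening and the grip force at its end, in the units of the state.
- observe(): the state, without advancing time (a new reading comes with each control period).
- snapshot(name): name is "side" or "top"; returns (picture, depth): 480x640x3 uint8, red, green, blue; 480x640 float32, m along the optical axis (not along the pixel's ray), 0 where there is no reading.
- camera_model(name): a dict with "fx", "fy", "cx", "cy" (pixels), "camera_from_world" (4x4, takes a point from world to camera coordinates). Camera axes: x right, y down, z forward; pixel columns grow to the right and rows downward; lengths in m; the calibration is good to about 2 mm. A picture is of the moment at which its call begins. camera_model takes no time and is no camera call.
- finish_job(): hands the job in; it is judged then, once.
Trained networks look in the newest picture that a camera, given by its name, has taken for a name from the list of things; names that differ only in an ending like _2 or _b are one class to them, and where a whole thing is asked for, a point or a joint stands for the part that bears it (a point fixed in the world has none). Each returns a list of dicts, best first, with "conf" (0 to 1); they miss things now and then, are a little off and sometimes report something else, mostly with a low value. They report only what shows in the picture. A call takes as long as a camera call. They do not tell look-alikes from the thing itself.
- look_for(camera, name): "centre" ([x, y, z] in m, in world coordinates, good to about 4 mm: the middle of the surface that is visible of it).
The state is a dict: "clock": time; "q": joint angles; "joint_vel": joint speeds; "joint_torque": joint torques, N m; "ee_pos": TCP position; "tcp_rot": TCP orientation; "contact_force": force on the tool from outside, world axes, zero at the start; "wrist_torque": the same for the moment, N m; "gripper_width": finger opening in m; "grip_force": force on a finger pad.
Only numpy, scipy, OpenCV 4.12 (cv2) and the standard library are available. Lean on these libraries where they do the work, as an engineer would, in place of code of your own. Each camera call takes 0.05 s, during which the arm holds its last target. There are 200 camera calls.

### The job

Put the two classroom relief models together on their blue base boards: on the oblong board stack the three oval layers, dark green at the bottom, then yellow, then brown with its snow ridge on top; on the square board stack the dark green round layer and then the orange one. Lay every layer flat, the right way up and centred on its board's printed outline, the ovals lined up lengthwise with the oblong board. Leave the glue stick, paint jar and eraser where they are.

Things in the scene. Friction and masses are not known exactly. Their poses are not given: they have to be found in the camera images.
- long_base_top (a point): Oblong sea-blue base board of the long island, fixed to the table, 140 x 90 mm and 8 mm thick, with a pale, white-edged oval printed in its middle where the lowest layer goes. The point is the centre of its top face, 8 mm above the table; x along its long side (and along the printed oval), z up. The two boards may lie on either side of the table.
- square_base_top (a point): Square sea-blue base board of the round island, fixed to the table, 100 x 100 mm and 8 mm thick, with a pale, white-edged disc printed in its middle. The point is the centre of its top face, 8 mm above the table; x and y along its sides, z up.
- oval_green_mid (a point): Loose rigid layer of a relief model, an oval slab with straight parallel long sides and half-round ends, upright sides, dark green: 110 mm long, 60 mm wide, 24 mm thick, about 90 g, lying flat on the table. The point is the centre of the slab, 12 mm above its underside; x along its length, y across its width, z up. Grasp across the width.
- oval_yellow_mid (a point): Loose rigid layer of a relief model, an oval slab with straight parallel long sides and half-round ends, upright sides, yellow: 86 mm long, 48 mm wide, 24 mm thick, about 60 g, lying flat on the table. The point is the centre of the slab, 12 mm above its underside; x along its length, y across its width, z up. Grasp across the width.
- oval_brown_mid (a point): Loose rigid layer of a relief model, an oval slab with straight parallel long sides and half-round ends, upright sides, dark brown: 64 mm long, 36 mm wide, 24 mm thick, with a rounded white snow ridge 44 mm long, 16 mm wide and 8 mm high on top (32 mm high in all), about 40 g, lying flat on the table. The point is the centre of the slab, 12 mm above its underside; x along its length, y across its width, z up. Grasp across the width.
- round_green_mid (a point): Loose rigid layer of a relief model, a round slab with upright sides, dark green: 64 mm in diameter, 24 mm thick, about 60 g, lying flat on the table. The point is on its axis, 12 mm above its underside; z up.
- round_orange_mid (a point): Loose rigid layer of a relief model, a round slab with upright sides, orange: 44 mm in diameter, 24 mm thick, with a low orange dome 32 mm wide and 9 mm high on top (33 mm high in all), about 35 g, lying flat on the table. The point is on its axis, 12 mm above its underside; z up.
- glue_stick_mid (a point): Bystander: loose glue stick standing upright, white and blue with a lilac cap, 28 mm in diameter, 92 mm high. The point is its centre, 46 mm above the table. Leave it alone.
- paint_jar_mid (a point): Bystander: loose closed paint jar with a red lid, 48 mm in diameter, 60 mm high. The point is its centre, 30 mm above the table. Leave it alone.
- eraser_mid (a point): Bystander: loose pink eraser in a blue sleeve, 50 x 25 x 14 mm, lying flat. The point is its centre, 7 mm above the table. Leave it alone.
Not all that is in view belongs to the job. What is shaped like the part that bears round_orange_mid but purple is not meant. Leave any turquoise look-alike of the part that bears square_base_top alone.

How it is judged:
At the end, for the whole second after the job is handed in: Oblong board, upwards: green, yellow, brown oval; square board: green, orange round. Each centre within 10 mm of its board's centre and 4 mm of its stack height (12, 36, 60 mm over the board), tilt under 0.08 rad, at rest; ovals within 0.18 rad of the board's length; bystanders moved under 20 mm (horizontal distance between each of oval_green_mid, oval_yellow_mid, oval_brown_mid and long_base_top below 0.01 m and z of oval_green_mid in the frame of long_base_top between 0.008 and 0.016 m and angle between each of oval_green_mid, oval_yellow_mid, oval_brown_mid, round_green_mid, round_orange_mid's own z axis and vertical below 0.08 rad and linear speed of each of oval_green, oval_yellow, oval_brown, round_green, round_orange below 0.02 m/s and angle between the x axis of each of oval_green_mid, oval_yellow_mid, oval_brown_mid and the x axis of long_base_top, either way round below 0.18 rad and z of oval_yellow_mid in the frame of long_base_top between 0.032 and 0.04 m and z of oval_brown_mid in the frame of long_base_top between 0.056 and 0.064 m and horizontal distance between each of round_green_mid, round_orange_mid and square_base_top below 0.01 m and z of round_green_mid in the frame of square_base_top between 0.008 and 0.016 m and z of round_orange_mid in the frame of square_base_top between 0.032 and 0.04 m and distance of each of glue_stick_mid, paint_jar_mid, eraser_mid from where it was at the start of the episode below 0.02 m); the robot touches nothing.
It fails at once if the glue stick is knocked over or pushed away by more than 20 mm (distance of glue_stick_mid from where it was at the start of the episode above 0.02 m or angle between glue_stick_mid's own z axis and vertical above 0.5 rad).
It fails at once if the paint jar is knocked over or pushed away by more than 20 mm (distance of paint_jar_mid from where it was at the start of the episode above 0.02 m or angle between paint_jar_mid's own z axis and vertical above 0.5 rad).
It fails at once if the eraser is knocked over or pushed away by more than 20 mm (distance of eraser_mid from where it was at the start of the episode above 0.02 m or angle between eraser_mid's own z axis and vertical above 0.5 rad).
It also fails if it takes over 138 s, if anything falls off the work surface, if the arm or the gripper's body presses on something with over 40 N, if the wrist force passes 120 N, or if a joint passes its speed limit or range.

## Working session

There is one attempt and no reset: what is moved stays moved. The work goes in short steps, Python scripts to look and compute and a tool call to move; the robot and the scene stay as the last step left them, time stands still between calls to the robot, and variables do not carry over. Pictures are saved under pics/ and viewed, at most 14 in all, crops included, and the job is handed in when it is done.

Besides the shell and the picture viewer there is one more tool, called by a JSON object that holds its "op" and its "data", one argument or row to a line. drive_tool: Moves the arm, as the interface text tells. Its arguments: {"type":"object","properties":{"delta_pos":{"type":"array","items":{"type":"array","items":{"type":"number"}}},"rot":{"type":"array","items":{"type":"array","items":{"type":"number"}}},"grip":{"type":"number"},"newtons":{"type":"number"}},"required":["delta_pos","rot"]}

```bash
mkdir -p pics; python3 - <<'E'
from rig import *
import cv2,numpy as np
for n in("top","side"):
    p,d=snapshot(n); cv2.imwrite(f"pics/{n}0.png",p[:,:,::-1]); np.savez(f"{n}0.npz",p=p,d=d)
    print(n,camera_model(n))
    for t in "long_base_top square_base_top oval_green_mid oval_yellow_mid oval_brown_mid round_green_mid round_orange_mid glue_stick_mid paint_jar_mid eraser_mid".split():
        if n=="top": print(t,[(np.round(r["centre"],3).tolist(),round(r["conf"],2)) for r in look_for(n,t)])
o=observe(); print(o)
E
```

```text
top {'fx': 489.7078076511603, 'fy': 489.7078076511603, 'cx': 327.9889933350535, 'cy': 235.86118446429387, 'camera_from_world': array([[-1.40809585e-02, -9.99898275e-01, -2.27287430e-03,
        -2.08823622e-02],
       [-9.79048984e-01,  1.42490768e-02, -2.03125703e-01,
         5.55637131e-01],
       [ 2.03137426e-01, -6.34949332e-04, -9.79150031e-01,
         1.12707609e+00],
       [ 0.00000000e+00,  0.00000000e+00,  0.00000000e+00,
         1.00000000e+00]])}
long_base_top [([0.363, 0.226, 0.01], 0.98)]
square_base_top [([0.345, -0.418, 0.007], 0.94), ([0.37, -0.239, 0.01], 0.86)]
oval_green_mid [([0.635, 0.14, 0.025], 0.94)]
oval_yellow_mid []
oval_brown_mid [([0.533, -0.372, 0.024], 0.69)]
round_green_mid [([0.642, -0.126, 0.025], 0.86)]
round_orange_mid [([0.45, 0.37, 0.023], 0.87), ([0.536, 0.364, 0.021], 0.79)]
glue_stick_mid [([0.695, 0.005, 0.08], 0.51), ([0.528, -0.168, 0.01], 0.4)]
paint_jar_mid [([0.52, 0.164, 0.058], 0.63)]
eraser_mid [([0.527, -0.167, 0.01], 0.65)]
side {'fx': 530.042888935966, 'fy': 530.042888935966, 'cx': 321.17188515382327, 'cy': 247.3687630180387
[... 381 characters left out ...]
7e+00, -3.77699701e-02]), 'joint_vel': array([-0.00065215, -0.00021517, -0.00168701, -0.00108232,  0.00157129,
       -0.00039715]), 'joint_torque': array([-7.48528182e-04, -7.31410503e+01, -6.32432699e+01, -1.77261768e-04,
        9.97421594e-04, -4.24128871e-05]), 'ee_pos': array([0.24649039, 0.62838628, 0.40471054]), 'tcp_rot': array([[-9.30935082e-01,  3.65184710e-01,  2.10943936e-06],
       [ 3.65184710e-01,  9.30935082e-01, -1.33313036e-05],
       [-6.83213935e-06, -1.16402432e-05, -1.00000000e+00]]), 'contact_force': array([-0.25574657, -0.41427832,  0.44805415]), 'wrist_torque': array([-0.03128024,  0.00284954,  0.02680962]), 'grip_force': 0.0, 'gripper_width': 0.08540592324707338}
```

View pics/top0.png

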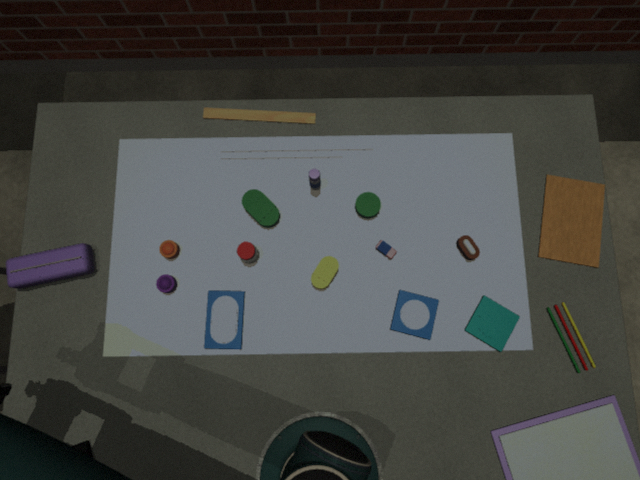

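View pics/side0.png

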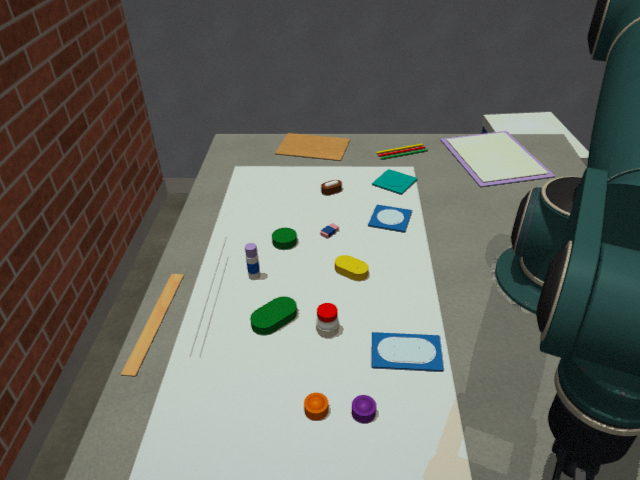

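```bash
cat >h.py <<'E'
from rig import *
import cv2,numpy as np
H=dict(
 green=((40,80),(60,255)),yellow=((22,35),(90,255)),brown=((0,15),(60,255)),orange=((5,18),(150,255)),blue=((98,115),(120,255)))
def cloud(n,p,d):
    m=camera_model(n);v,u=np.mgrid[:480,:640]
    c=np.stack([(u-m["cx"])/m["fx"]*d,(v-m["cy"])/m["fy"]*d,d],-1)
    T=np.linalg.inv(m["camera_from_world"]);return c@T[:3,:3].T+T[:3,3]
def planar(n,u,v,z):
    m=camera_model(n);T=np.linalg.inv(m["camera_from_world"])
    r=np.stack([(u-m["cx"])/m["fx"],(v-m["cy"])/m["fy"],np.ones_like(u,float)],-1)@T[:3,:3].T
    o=T[:3,3];return (o+r*((z-o[2])/r[...,2])[...,None])[...,:2]
def mask(p,col):
    h=cv2.cvtColor(p,cv2.COLOR_RGB2HSV);(a,b),(s,t)=H[col]
    return cv2.inRange(h,(a,s,30),(b,t,255))>0
def fit(n,p,d,col,uv,zr,r=45):
    """minAreaRect of colour pixels within r px of uv whose cloud z lies in zr, in world xy"""
    W=cloud(n,p,d);v,u=np.mgrid[:480,:640]
    k=mask(p,col)&(np.hypot(u-uv[0],v-uv[1])<r)&(W[...,2]>zr[0])&(W[...,2]<zr[1])
    P=W[k];c,s,a=cv2.minAreaRect(P[:,:2].astype(np.float32)*1000)
    if s[0]<s[1]: s=s[::-1];a+=90
    return np.round(c,1),np.round(s,1),round((a+90)%180-90,1),len(P),np.round(np.median(P,0),3)
E
python3 - <<'E'
from h import *
f=np.load("top0.npz");p,d=f["p"],f["d"]
hs=cv2.cvtColor(p,cv2.COLOR_RGB2HSV)
for n,uv in dict(og=(261,208),oy=(325,272),br=(461,246),rg=(368,205),ro=(169,249),lb=(209,320),sb=(400,335)).items(): print(n,hs[uv[1],uv[0]])
for n,c,uv,z in [("og","green",(261,208),(.018,.03)),("oy","yellow",(325,272),(.018,.03)),("br","brown",(467,247),(.018,.04)),("rg","green",(368,205),(.018,.03)),("ro","orange",(169,249),(.018,.04)),("long","blue",(224,320),(.002,.014)),("sq","blue",(414,314),(.002,.014))]:
    try: print(n,*fit("top",p,d,c,uv,z))
    except Exception as e: print(n,e)
# white printed outline centres
def oc(uv,r):
    v,u=np.mgrid[:480,:640];k=(hs[...,1]<90)&(np.hypot(u-uv[0],v-uv[1])<r)
    n,l,s,c=cv2.connectedComponentsWithStats(k.astype(np.uint8));i=l[uv[1],uv[0]]
    P=planar("top",u[l==i],v[l==i],.008);c=cv2.minAreaRect((P*1000).astype(np.float32));return c,P.mean(0),s[i]
print(oc((224,320),28),oc((414,314),18))
cv2.imwrite("pics/c.png",np.vstack([cv2.resize(p[220:360,130:270],(560,560)),])[:,:,::-1])
a=cv2.resize(p[230:360,140:260],None,fx=3,fy=3);b=cv2.resize(p[230:360,390:525],None,fx=3,fy=3)
cv2.imwrite("pics/crop.png",cv2.convertScaleAbs(np.hstack([a,b])[:,:,::-1],alpha=1.4))
E
```

```text
og [ 65 122  75]
oy [ 34 122 121]
br [  9 135  64]
rg [ 63 123  77]
ro [ 10 173 109]
lb [104 156  93]
sb [104  27 125]
og [638.9 142.3] [109.4  59.7] 43.9 867 [0.638 0.141 0.024]
oy [472.1 -18.4] [84.3 45.4] -32.9 550 [ 0.472 -0.018  0.024]
br [ 529.6 -375.5] [59.4 36.8] 29.6 210 [ 0.529 -0.374  0.024]
rg [ 643.3 -129.5] [62.8 58.3] -2.1 468 [ 0.642 -0.129  0.024]
ro [536.  366.9] [40.8 38.4] 84.6 216 [0.535 0.366 0.027]
long [361.9 226.8] [137.5  88.1] -2.3 831 [0.357 0.225 0.008]
sq [ 367.5 -236.4] [99.2 98.2] 74.4 875 [ 0.364 -0.235  0.008]
(((362.85223388671875, 227.32333374023438), (67.34510803222656, 115.5745849609375), 87.52568817138672), array([0.36171737, 0.22738726]), array([ 210,  295,   29,   49, 1176], dtype=int32)) (((366.80841064453125, -237.02989196777344), (71.10173034667969, 69.87998962402344), 89.18350982666016), array([ 0.36739732, -0.23685285]), array([400, 300,  30,  30, 707], dtype=int32))
```

View pics/crop.png

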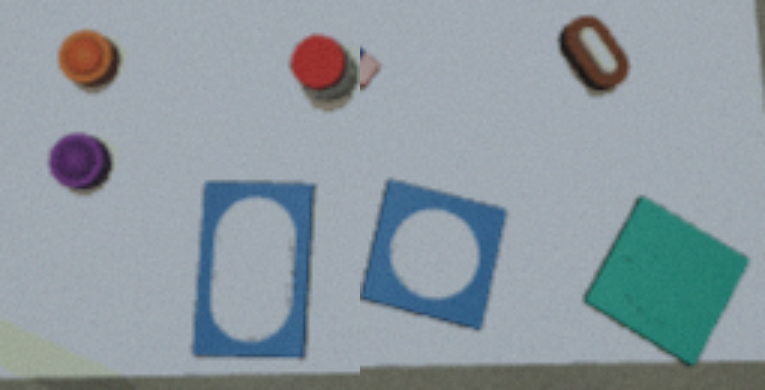

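Orange dome layer at (169,249), not the purple one at (167,284). Blue square board with printed disc at (414,314), not the turquoise one at (492,323). The crop confirms both. The ovals, round green, glue stick, jar and eraser are all unambiguous.

```bash
cat >plan.py <<'E'
import sys,numpy as np
from rig import observe
def yaw(R): return np.degrees(np.arctan2(R[1,1],R[0,1]))
def rz(a): a=np.radians(a);return np.array([[np.cos(a),-np.sin(a)],[np.sin(a),np.cos(a)]])
def plan(p0,y0,p1,y1,n):
    """constant tool-frame row (dx,dy,dz), rotz deg; y = yaw of tool y axis, tool z down"""
    dy=(y1-y0)/n; M=lambda y: rz(y-90)@np.diag([-1,1])   # columns tool x,y in world
    S=sum(M(y0+k*dy) for k in range(n)); d=np.linalg.solve(S,np.subtract(p1,p0)[:2])
    return np.round([d[0],d[1],-(p1[2]-p0[2])/n],5).tolist(),round(-dy,3)
def chain(*way):
    o=observe();p,y=o["ee_pos"],yaw(o["tcp_rot"]);print("now",o["clock"],np.round(p,4),round(y,2))
    for (x,yy,z,a,n) in way:
        print(n,"x",*plan(p,y,(x,yy,z),a,n)); p,y=(x,yy,z),a
E
python3 - <<'E'
from plan import *
chain((.639,.142,.24,133.9,20),(.639,.142,.178,133.9,4))
E
```

```text
now 0.6 [0.2465 0.6284 0.4047] 68.58
20 x [-0.01615, -0.02878, 0.00824] -3.266
4 x [-0.0, 0.0, 0.0155] -0.0
```

{"op": "drive_tool", "data": {
  "delta_pos": [
    [-0.0162,-0.0288,0.0082],
    [-0.0162,-0.0288,0.0082],
    [-0.0162,-0.0288,0.0082],
    [-0.0162,-0.0288,0.0082],
    [-0.0162,-0.0288,0.0082],
    [-0.0162,-0.0288,0.0082],
    [-0.0162,-0.0288,0.0082],
    [-0.0162,-0.0288,0.0082],
    [-0.0162,-0.0288,0.0082],
    [-0.0162,-0.0288,0.0082],
    [-0.0162,-0.0288,0.0082],
    [-0.0162,-0.0288,0.0082],
    [-0.0162,-0.0288,0.0082],
    [-0.0162,-0.0288,0.0082],
    [-0.0162,-0.0288,0.0082],
    [-0.0162,-0.0288,0.0082],
    [-0.0162,-0.0288,0.0082],
    [-0.0162,-0.0288,0.0082],
    [-0.0162,-0.0288,0.0082],
    [-0.0162,-0.0288,0.0082]
  ],
  "rot": [
    [0,0,-3.27],
    [0,0,-3.27],
    [0,0,-3.27],
    [0,0,-3.27],
    [0,0,-3.27],
    [0,0,-3.27],
    [0,0,-3.27],
    [0,0,-3.27],
    [0,0,-3.27],
    [0,0,-3.27],
    [0,0,-3.27],
    [0,0,-3.27],
    [0,0,-3.27],
    [0,0,-3.27],
    [0,0,-3.27],
    [0,0,-3.27],
    [0,0,-3.27],
    [0,0,-3.27],
    [0,0,-3.27],
    [0,0,-3.27]
  ],
  "grip": 1
}}

```text
clock: 2.27
ee_pos: [0.6417, 0.1409, 0.2403]
tcp_rot: [[-0.718, -0.696, 0.0], [-0.696, 0.718, -0.0], [-0.0, -0.0, -1.0]]
contact_force: [-0.2, 1.1, 0.1]
gripper_width: 0.0857
grip_force: 0.0
```

```bash
python3 - <<'E'
from plan import *
chain((.639,.142,.24,133.9,2),(.639,.142,.178,133.9,4))
E
```

```text
now 2.2667 [0.6417 0.1409 0.2403] 134.11
2 x [0.00058, 0.0013, 0.00013] 0.107
4 x [-0.0, 0.0, 0.0155] -0.0
```

{"op": "drive_tool", "data": {
  "delta_pos": [
    [0.0006,0.0013,0],
    [0.0006,0.0013,0],
    [0,0,0.016],
    [0,0,0.016],
    [0,0,0.016],
    [0,0,0.014],
    [0,0,0],
    [0,0,0]
  ],
  "rot": [
    [0,0,0],
    [0,0,0],
    [0,0,0],
    [0,0,0],
    [0,0,0],
    [0,0,0],
    [0,0,0],
    [0,0,0]
  ]
}}

```text
clock: 2.93
ee_pos: [0.6371, 0.1436, 0.1787]
tcp_rot: [[-0.719, -0.695, -0.001], [-0.695, 0.719, -0.0], [0.001, 0.0, -1.0]]
contact_force: [-0.4, 0.3, 0.2]
gripper_width: 0.0855
grip_force: 0.0
```

{"op": "drive_tool", "data": {
  "delta_pos": [
    [0,0,0],
    [0,0,0],
    [0,0,0],
    [0,0,0],
    [0,0,0],
    [0,0,0],
    [0,0,0],
    [0,0,0]
  ],
  "rot": [
    [0,0,0],
    [0,0,0],
    [0,0,0],
    [0,0,0],
    [0,0,0],
    [0,0,0],
    [0,0,0],
    [0,0,0]
  ],
  "grip": 0,
  "newtons": 50
}}

```text
clock: 3.6
ee_pos: [0.638, 0.1434, 0.1804]
tcp_rot: [[-0.72, -0.694, 0.002], [-0.694, 0.72, 0.0], [-0.002, -0.001, -1.0]]
contact_force: [-1.6, 0.1, 6.6]
gripper_width: 0.0583
grip_force: 54.3
```

```bash
python3 - <<'E'
from plan import *
p=(.639,.142)
chain((*p,.28,133.9,4),(.3625,.227,.28,87.6,14),(.3625,.227,.20,87.6,4),(.3625,.227,.186,87.6,2))
print(observe()["gripper_width"])
E
```

```text
now 3.6 [0.638  0.1434 0.1804] 133.98
4 x [5e-05, -0.00042, -0.02491] 0.02
14 x [0.01639, 0.0135, -0.0] 3.307
4 x [-0.0, 0.0, 0.02] -0.0
2 x [-0.0, 0.0, 0.007] -0.0
0.05834546184983709
```

{"op": "drive_tool", "data": {
  "delta_pos": [
    [0,0,-0.015],
    [0,0,-0.025],
    [0,0,-0.03],
    [0,0,-0.032],
    [0.0164,0.0135,0],
    [0.0164,0.0135,0],
    [0.0164,0.0135,0],
    [0.0164,0.0135,0],
    [0.0164,0.0135,0],
    [0.0164,0.0135,0],
    [0.0164,0.0135,0],
    [0.0164,0.0135,0],
    [0.0164,0.0135,0],
    [0.0164,0.0135,0],
    [0.0164,0.0135,0],
    [0.0164,0.0135,0],
    [0.0164,0.0135,0],
    [0.0164,0.0135,0],
    [0,0,0],
    [0,0,0]
  ],
  "rot": [
    [0,0,0],
    [0,0,0],
    [0,0,0],
    [0,0,0],
    [0,0,3.31],
    [0,0,3.31],
    [0,0,3.31],
    [0,0,3.31],
    [0,0,3.31],
    [0,0,3.31],
    [0,0,3.31],
    [0,0,3.31],
    [0,0,3.31],
    [0,0,3.31],
    [0,0,3.31],
    [0,0,3.31],
    [0,0,3.31],
    [0,0,3.31],
    [0,0,0],
    [0,0,0]
  ]
}}

```text
clock: 5.27
ee_pos: [0.3603, 0.2282, 0.282]
tcp_rot: [[-0.999, 0.039, 0.002], [0.039, 0.999, 0.001], [-0.002, 0.001, -1.0]]
contact_force: [0.5, -0.7, -0.1]
gripper_width: 0.0588
grip_force: 53.8
```

```bash
python3 - <<'E'
from plan import *
chain((.3625,.227,.28,87.6,2),(.3625,.227,.20,87.6,4),(.3625,.227,.189,87.6,2))
print(observe()["gripper_width"])
E
```

```text
now 5.2667 [0.3603 0.2282 0.282 ] 87.77
2 x [-0.00113, -0.00054, 0.00102] 0.083
4 x [-0.0, 0.0, 0.02] -0.0
2 x [-0.0, 0.0, 0.0055] -0.0
0.05882018837860519
```

{"op": "drive_tool", "data": {
  "delta_pos": [
    [-0.0011,-0.0005,0.01],
    [-0.0011,-0.0005,0.02],
    [0,0,0.025],
    [0,0,0.02],
    [0,0,0.009],
    [0,0,0.004],
    [0,0,0.003],
    [0,0,0],
    [0,0,0],
    [0,0,0]
  ],
  "rot": [
    [0,0,0],
    [0,0,0],
    [0,0,0],
    [0,0,0],
    [0,0,0],
    [0,0,0],
    [0,0,0],
    [0,0,0],
    [0,0,0],
    [0,0,0]
  ]
}}

```text
clock: 6.1
ee_pos: [0.3633, 0.2268, 0.1907]
tcp_rot: [[-0.999, 0.041, 0.001], [0.041, 0.999, 0.001], [-0.001, 0.001, -1.0]]
contact_force: [-0.7, 0.0, -1.4]
gripper_width: 0.0586
grip_force: 53.8
```

{"op": "drive_tool", "data": {
  "delta_pos": [
    [0,0,0.001],
    [0,0,0.001],
    [0,0,0]
  ],
  "rot": [
    [0,0,0],
    [0,0,0],
    [0,0,0]
  ]
}}

```text
clock: 6.35
ee_pos: [0.3632, 0.2269, 0.1883]
tcp_rot: [[-0.999, 0.041, 0.001], [0.041, 0.999, 0.0], [-0.001, 0.0, -1.0]]
contact_force: [-0.8, 0.1, 5.2]
gripper_width: 0.0586
grip_force: 54.5
```

{"op": "drive_tool", "data": {
  "delta_pos": [
    [0,0,0],
    [0,0,0],
    [0,0,0],
    [0,0,0],
    [0,0,0],
    [0,0,0],
    [0,0,-0.01],
    [0,0,-0.02],
    [0,0,-0.03],
    [0,0,-0.03]
  ],
  "rot": [
    [0,0,0],
    [0,0,0],
    [0,0,0],
    [0,0,0],
    [0,0,0],
    [0,0,0],
    [0,0,0],
    [0,0,0],
    [0,0,0],
    [0,0,0]
  ],
  "grip": 1
}}

```text
clock: 7.18
ee_pos: [0.3627, 0.2265, 0.2791]
tcp_rot: [[-0.999, 0.041, -0.001], [0.041, 0.999, -0.001], [0.001, -0.001, -1.0]]
contact_force: [0.4, 0.5, -0.5]
gripper_width: 0.0858
grip_force: 0.0
```

```bash
python3 - <<'E'
from plan import *
chain((.472,-.018,.25,57.1,14))
E
```

```text
now 7.1833 [0.3627 0.2265 0.2791] 87.64
14 x [-0.0126, -0.01469, 0.00208] 2.181
```

Contact at 0.1883 as expected, so it's placed. Next, yellow.

{"op": "drive_tool", "data": {
  "delta_pos": [
    [-0.0126,-0.0147,0.002],
    [-0.0126,-0.0147,0.002],
    [-0.0126,-0.0147,0.002],
    [-0.0126,-0.0147,0.002],
    [-0.0126,-0.0147,0.002],
    [-0.0126,-0.0147,0.002],
    [-0.0126,-0.0147,0.002],
    [-0.0126,-0.0147,0.002],
    [-0.0126,-0.0147,0.002],
    [-0.0126,-0.0147,0.002],
    [-0.0126,-0.0147,0.002],
    [-0.0126,-0.0147,0.002],
    [-0.0126,-0.0147,0.002],
    [-0.0126,-0.0147,0.002],
    [0,0,0],
    [0,0,0]
  ],
  "rot": [
    [0,0,2.18],
    [0,0,2.18],
    [0,0,2.18],
    [0,0,2.18],
    [0,0,2.18],
    [0,0,2.18],
    [0,0,2.18],
    [0,0,2.18],
    [0,0,2.18],
    [0,0,2.18],
    [0,0,2.18],
    [0,0,2.18],
    [0,0,2.18],
    [0,0,2.18],
    [0,0,0],
    [0,0,0]
  ]
}}

```text
clock: 8.52
ee_pos: [0.4723, -0.0184, 0.2502]
tcp_rot: [[-0.839, 0.544, 0.0], [0.544, 0.839, 0.0], [-0.0, 0.0, -1.0]]
contact_force: [0.1, -0.0, 0.0]
gripper_width: 0.0856
grip_force: 0.0
```

```bash
python3 - <<'E'
from plan import *
chain((.472,-.018,.25,57.1,1),(.472,-.018,.185,57.1,1))
E
```

```text
now 8.5167 [ 0.4723 -0.0184  0.2502] 57.05
1 x [0.00053, 0.00018, 0.00024] -0.051
1 x [-0.0, 0.0, 0.065] -0.0
```

{"op": "drive_tool", "data": {
  "delta_pos": [
    [0,0,0.01],
    [0,0,0.02],
    [0,0,0.02],
    [0,0,0.01],
    [0,0,0.005],
    [0,0,0],
    [0,0,0]
  ],
  "rot": [
    [0,0,0],
    [0,0,0],
    [0,0,0],
    [0,0,0],
    [0,0,0],
    [0,0,0],
    [0,0,0]
  ]
}}

```text
clock: 9.1
ee_pos: [0.4725, -0.0176, 0.1853]
tcp_rot: [[-0.84, 0.542, 0.0], [0.542, 0.84, 0.0], [-0.0, 0.0, -1.0]]
contact_force: [1.5, 1.1, -0.1]
gripper_width: 0.0853
grip_force: 0.0
```

{"op": "drive_tool", "data": {
  "delta_pos": [
    [0,0,0],
    [0,0,0],
    [0,0,0],
    [0,0,0],
    [0,0,0],
    [0,0,0],
    [0,0,0],
    [0,0,0]
  ],
  "rot": [
    [0,0,0],
    [0,0,0],
    [0,0,0],
    [0,0,0],
    [0,0,0],
    [0,0,0],
    [0,0,0],
    [0,0,0]
  ],
  "grip": 0
}}

```text
clock: 9.77
ee_pos: [0.4726, -0.0179, 0.1856]
tcp_rot: [[-0.84, 0.543, 0.001], [0.543, 0.84, -0.0], [-0.001, 0.001, -1.0]]
contact_force: [-1.1, 1.4, 6.3]
gripper_width: 0.047
grip_force: 51.9
```

```bash
python3 - <<'E'
from plan import *
chain((.472,-.018,.29,57.1,4),(.3625,.227,.29,87.6,12))
E
```

```text
now 9.7667 [ 0.4726 -0.0179  0.1856] 57.12
4 x [0.0001, -0.0001, -0.02609] 0.006
12 x [0.01543, 0.01655, -0.0] -2.542
```

{"op": "drive_tool", "data": {
  "delta_pos": [
    [0,0,-0.015],
    [0,0,-0.025],
    [0,0,-0.03],
    [0,0,-0.035],
    [0.0154,0.0166,0],
    [0.0154,0.0166,0],
    [0.0154,0.0166,0],
    [0.0154,0.0166,0],
    [0.0154,0.0166,0],
    [0.0154,0.0166,0],
    [0.0154,0.0166,0],
    [0.0154,0.0166,0],
    [0.0154,0.0166,0],
    [0.0154,0.0166,0],
    [0.0154,0.0166,0],
    [0.0154,0.0166,0],
    [0,0,0],
    [0,0,0],
    [0,0,0]
  ],
  "rot": [
    [0,0,0],
    [0,0,0],
    [0,0,0],
    [0,0,0],
    [0,0,-2.54],
    [0,0,-2.54],
    [0,0,-2.54],
    [0,0,-2.54],
    [0,0,-2.54],
    [0,0,-2.54],
    [0,0,-2.54],
    [0,0,-2.54],
    [0,0,-2.54],
    [0,0,-2.54],
    [0,0,-2.54],
    [0,0,-2.54],
    [0,0,0],
    [0,0,0],
    [0,0,0]
  ]
}}

```text
clock: 11.35
ee_pos: [0.3634, 0.2274, 0.2899]
tcp_rot: [[-0.999, 0.042, 0.0], [0.042, 0.999, 0.0], [-0.0, 0.0, -1.0]]
contact_force: [-0.1, -0.5, 1.5]
gripper_width: 0.0465
grip_force: 51.6
```

```bash
python3 - <<'E'
from plan import *
chain((.3628,.227,.29,87.6,2),(.3628,.227,.22,87.6,1))
E
```

```text
now 11.35 [0.3634 0.2274 0.2899] 87.58
2 x [0.0003, -0.00021, -4e-05] -0.008
1 x [-0.0, 0.0, 0.07] -0.0
```

{"op": "drive_tool", "data": {
  "delta_pos": [
    [0.0005,-0.0004,0.01],
    [0,0,0.02],
    [0,0,0.02],
    [0,0,0.012],
    [0,0,0.006],
    [0,0,0.003],
    [0,0,0],
    [0,0,0.001],
    [0,0,0.001],
    [0,0,0]
  ],
  "rot": [
    [0,0,0],
    [0,0,0],
    [0,0,0],
    [0,0,0],
    [0,0,0],
    [0,0,0],
    [0,0,0],
    [0,0,0],
    [0,0,0],
    [0,0,0]
  ]
}}

```text
clock: 12.18
ee_pos: [0.3631, 0.2273, 0.2177]
tcp_rot: [[-0.999, 0.042, 0.001], [0.042, 0.999, 0.001], [-0.001, 0.001, -1.0]]
contact_force: [1.0, -0.0, 2.5]
gripper_width: 0.0466
grip_force: 52.0
```

{"op": "drive_tool", "data": {
  "delta_pos": [
    [0,0,0],
    [0,0,0],
    [0,0,0],
    [0,0,0],
    [0,0,0],
    [0,0,0],
    [0,0,-0.01],
    [0,0,-0.02],
    [0,0,-0.02],
    [0,0,-0.02]
  ],
  "rot": [
    [0,0,0],
    [0,0,0],
    [0,0,0],
    [0,0,0],
    [0,0,0],
    [0,0,0],
    [0,0,0],
    [0,0,0],
    [0,0,0],
    [0,0,0]
  ],
  "grip": 1
}}

```text
clock: 13.02
ee_pos: [0.3627, 0.2271, 0.2883]
tcp_rot: [[-0.999, 0.042, -0.0], [0.042, 0.999, -0.0], [0.0, -0.0, -1.0]]
contact_force: [0.1, 0.6, -0.0]
gripper_width: 0.0853
grip_force: 0.0
```

```bash
python3 - <<'E'
from plan import *
chain((.53,-.3745,.26,119.6,18))
E
```

```text
now 13.0167 [0.3627 0.2271 0.2883] 87.6
18 x [-0.00174, -0.0351, 0.00157] -1.778
```

{"op": "drive_tool", "data": {
  "delta_pos": [
    [-0.0017,-0.0351,0.0016],
    [-0.0017,-0.0351,0.0016],
    [-0.0017,-0.0351,0.0016],
    [-0.0017,-0.0351,0.0016],
    [-0.0017,-0.0351,0.0016],
    [-0.0017,-0.0351,0.0016],
    [-0.0017,-0.0351,0.0016],
    [-0.0017,-0.0351,0.0016],
    [-0.0017,-0.0351,0.0016],
    [-0.0017,-0.0351,0.0016],
    [-0.0017,-0.0351,0.0016],
    [-0.0017,-0.0351,0.0016],
    [-0.0017,-0.0351,0.0016],
    [-0.0017,-0.0351,0.0016],
    [-0.0017,-0.0351,0.0016],
    [-0.0017,-0.0351,0.0016],
    [-0.0017,-0.0351,0.0016],
    [-0.0017,-0.0351,0.0016],
    [0,0,0],
    [0,0,0]
  ],
  "rot": [
    [0,0,-1.78],
    [0,0,-1.78],
    [0,0,-1.78],
    [0,0,-1.78],
    [0,0,-1.78],
    [0,0,-1.78],
    [0,0,-1.78],
    [0,0,-1.78],
    [0,0,-1.78],
    [0,0,-1.78],
    [0,0,-1.78],
    [0,0,-1.78],
    [0,0,-1.78],
    [0,0,-1.78],
    [0,0,-1.78],
    [0,0,-1.78],
    [0,0,-1.78],
    [0,0,-1.78],
    [0,0,0],
    [0,0,0]
  ]
}}

```text
clock: 14.68
ee_pos: [0.53, -0.3756, 0.2575]
tcp_rot: [[-0.87, -0.494, -0.001], [-0.494, 0.87, 0.001], [0.001, 0.001, -1.0]]
contact_force: [-0.8, 0.1, -0.3]
gripper_width: 0.0854
grip_force: 0.0
```

```bash
python3 - <<'E'
from plan import *
from h import *
chain((.53,-.3745,.26,119.6,1),(.53,-.3745,.189,119.6,1))
p,d=snapshot("top");cv2.imwrite("pics/t1.png",cv2.resize(p[230:390,150:310],(640,640))[:,:,::-1])
print(fit("top",p,d,"yellow",(224,320),(.045,.065)));print(fit("top",p,d,"green",(224,320),(.025,.04)))
E
```

```text
now 14.6833 [ 0.53   -0.3756  0.2575] 119.57
1 x [-0.00051, 0.001, -0.00251] -0.028
1 x [-0.0, 0.0, 0.071] -0.0
(array([363.3, 227.2]), array([79.2, 45.9]), -2.2, 640, array([0.363, 0.226, 0.056]))
(array([360.8, 224.1]), array([107.3,  56.8]), -9.4, 281, array([0.34 , 0.211, 0.032]))
```

View pics/t1.png

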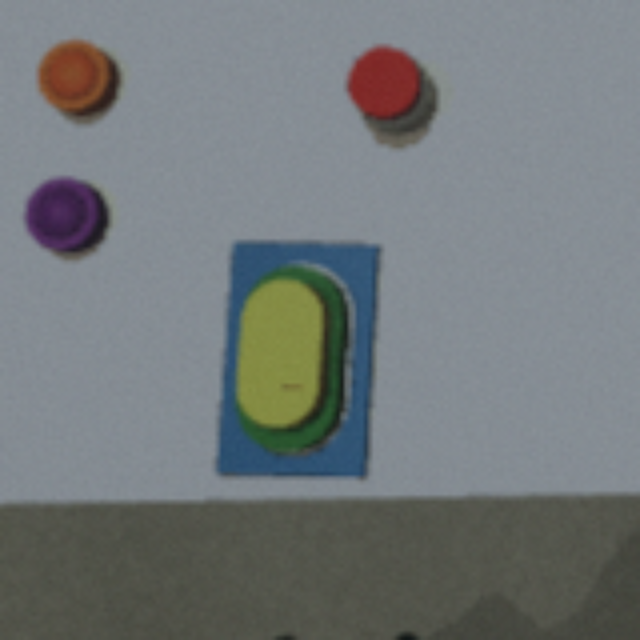

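The crop shows yellow (280,352) sitting flat on green within the printed outline (parallax leftwards). The fit is (363,227), yaw -2.2°, which is good. Now brown.

{"op": "drive_tool", "data": {
  "delta_pos": [
    [-0.0005,0.001,0.01],
    [0,0,0.02],
    [0,0,0.02],
    [0,0,0.012],
    [0,0,0.005],
    [0,0,0],
    [0,0,0]
  ],
  "rot": [
    [0,0,0],
    [0,0,0],
    [0,0,0],
    [0,0,0],
    [0,0,0],
    [0,0,0],
    [0,0,0]
  ]
}}

```text
clock: 15.32
ee_pos: [0.5297, -0.3731, 0.1917]
tcp_rot: [[-0.869, -0.495, 0.001], [-0.495, 0.869, -0.0], [-0.0, -0.001, -1.0]]
contact_force: [-0.7, -0.2, 0.1]
gripper_width: 0.0854
grip_force: 0.0
```

{"op": "drive_tool", "data": {
  "delta_pos": [
    [0,0,0],
    [0,0,0],
    [0,0,0],
    [0,0,0],
    [0,0,0],
    [0,0,0],
    [0,0,0],
    [0,0,0],
    [0,0,0]
  ],
  "rot": [
    [0,0,0],
    [0,0,0],
    [0,0,0],
    [0,0,0],
    [0,0,0],
    [0,0,0],
    [0,0,0],
    [0,0,0],
    [0,0,0]
  ],
  "grip": 0
}}

```text
clock: 16.07
ee_pos: [0.5298, -0.3735, 0.1918]
tcp_rot: [[-0.869, -0.495, 0.001], [-0.495, 0.869, -0.001], [-0.0, -0.001, -1.0]]
contact_force: [-1.8, -0.3, 6.2]
gripper_width: 0.0338
grip_force: 50.2
```

```bash
python3 - <<'E'
from plan import *
chain((.53,-.3745,.31,119.6,5),(.363,.227,.31,87.6,20))
E
```

```text
now 16.0667 [ 0.5298 -0.3735  0.1918] 119.64
5 x [7e-05, -0.0002, -0.02365] 0.008
20 x [0.00062, 0.03161, -0.0] 1.6
```

{"op": "drive_tool", "data": {
  "delta_pos": [
    [0,0,-0.015],
    [0,0,-0.025],
    [0,0,-0.03],
    [0,0,-0.03],
    [0,0,-0.02]
  ],
  "rot": [
    [0,0,0],
    [0,0,0],
    [0,0,0],
    [0,0,0],
    [0,0,0]
  ]
}}

```text
clock: 16.48
ee_pos: [0.5296, -0.3733, 0.3152]
tcp_rot: [[-0.869, -0.495, 0.002], [-0.495, 0.869, -0.002], [-0.001, -0.003, -1.0]]
contact_force: [0.0, -0.3, 0.3]
gripper_width: 0.0344
grip_force: 49.9
```

{"op": "drive_tool", "data": {
  "delta_pos": [
    [0.0006,0.0316,0],
    [0.0006,0.0316,0],
    [0.0006,0.0316,0],
    [0.0006,0.0316,0],
    [0.0006,0.0316,0],
    [0.0006,0.0316,0],
    [0.0006,0.0316,0],
    [0.0006,0.0316,0],
    [0.0006,0.0316,0],
    [0.0006,0.0316,0],
    [0.0006,0.0316,0],
    [0.0006,0.0316,0],
    [0.0006,0.0316,0],
    [0.0006,0.0316,0],
    [0.0006,0.0316,0],
    [0.0006,0.0316,0],
    [0.0006,0.0316,0],
    [0.0006,0.0316,0],
    [0.0006,0.0316,0],
    [0.0006,0.0316,0]
  ],
  "rot": [
    [0,0,1.6],
    [0,0,1.6],
    [0,0,1.6],
    [0,0,1.6],
    [0,0,1.6],
    [0,0,1.6],
    [0,0,1.6],
    [0,0,1.6],
    [0,0,1.6],
    [0,0,1.6],
    [0,0,1.6],
    [0,0,1.6],
    [0,0,1.6],
    [0,0,1.6],
    [0,0,1.6],
    [0,0,1.6],
    [0,0,1.6],
    [0,0,1.6],
    [0,0,1.6],
    [0,0,1.6]
  ]
}}

```text
clock: 18.15
ee_pos: [0.3618, 0.2294, 0.3121]
tcp_rot: [[-0.999, 0.042, 0.001], [0.042, 0.999, 0.001], [-0.001, 0.001, -1.0]]
contact_force: [1.2, -0.1, 0.4]
gripper_width: 0.0343
grip_force: 50.0
```

{"op": "drive_tool", "data": {
  "delta_pos": [
    [0,0,0],
    [0,0,0],
    [0,0,0]
  ],
  "rot": [
    [0,0,0],
    [0,0,0],
    [0,0,0]
  ]
}}

```text
clock: 18.4
ee_pos: [0.3624, 0.2277, 0.3114]
tcp_rot: [[-0.999, 0.04, 0.0], [0.04, 0.999, -0.0], [-0.0, -0.0, -1.0]]
contact_force: [0.5, -0.3, 0.4]
gripper_width: 0.034
grip_force: 50.0
```

```bash
python3 - <<'E'
from plan import *
chain((.363,.227,.31,87.6,1),(.363,.227,.245,87.6,1))
E
```

```text
now 18.4 [0.3624 0.2277 0.3114] 87.7
1 x [-0.0006, -0.00065, 0.00141] 0.096
1 x [-0.0, 0.0, 0.065] -0.0
```

{"op": "drive_tool", "data": {
  "delta_pos": [
    [-0.0006,-0.0006,0.01],
    [0,0,0.02],
    [0,0,0.018],
    [0,0,0.009],
    [0,0,0.004],
    [0,0,0.001],
    [0,0,0.001],
    [0,0,0.001],
    [0,0,0],
    [0,0,0]
  ],
  "rot": [
    [0,0,0],
    [0,0,0],
    [0,0,0],
    [0,0,0],
    [0,0,0],
    [0,0,0],
    [0,0,0],
    [0,0,0],
    [0,0,0],
    [0,0,0]
  ]
}}

```text
clock: 19.23
ee_pos: [0.3634, 0.2273, 0.2477]
tcp_rot: [[-0.999, 0.041, 0.001], [0.041, 0.999, 0.0], [-0.001, 0.001, -1.0]]
contact_force: [0.6, -1.7, 5.1]
gripper_width: 0.0341
grip_force: 50.5
```

{"op": "drive_tool", "data": {
  "delta_pos": [
    [0,0,0],
    [0,0,0],
    [0,0,0],
    [0,0,0],
    [0,0,0],
    [0,0,0],
    [0,0,0],
    [0,0,-0.01],
    [0,0,-0.02],
    [0,0,-0.02],
    [0,0,-0.02]
  ],
  "rot": [
    [0,0,0],
    [0,0,0],
    [0,0,0],
    [0,0,0],
    [0,0,0],
    [0,0,0],
    [0,0,0],
    [0,0,0],
    [0,0,0],
    [0,0,0],
    [0,0,0]
  ],
  "grip": 1
}}

```text
clock: 20.15
ee_pos: [0.363, 0.2272, 0.3185]
tcp_rot: [[-0.999, 0.041, 0.0], [0.041, 0.999, 0.0], [-0.0, 0.0, -1.0]]
contact_force: [0.6, 0.1, -0.0]
gripper_width: 0.0852
grip_force: 0.0
```

```bash
python3 - <<'E'
from plan import *
chain((.643,-.129,.25,87.6,17))
E
```

```text
now 20.15 [0.363  0.2272 0.3185] 87.64
17 x [-0.01732, -0.02025, 0.00403] 0.002
```

{"op": "drive_tool", "data": {
  "delta_pos": [
    [-0.0173,-0.0203,0.004],
    [-0.0173,-0.0203,0.004],
    [-0.0173,-0.0203,0.004],
    [-0.0173,-0.0203,0.004],
    [-0.0173,-0.0203,0.004],
    [-0.0173,-0.0203,0.004],
    [-0.0173,-0.0203,0.004],
    [-0.0173,-0.0203,0.004],
    [-0.0173,-0.0203,0.004],
    [-0.0173,-0.0203,0.004],
    [-0.0173,-0.0203,0.004],
    [-0.0173,-0.0203,0.004],
    [-0.0173,-0.0203,0.004],
    [-0.0173,-0.0203,0.004],
    [-0.0173,-0.0203,0.004],
    [-0.0173,-0.0203,0.004],
    [-0.0173,-0.0203,0.004],
    [0,0,0],
    [0,0,0],
    [0,0,0]
  ],
  "rot": [
    [0,0,0],
    [0,0,0],
    [0,0,0],
    [0,0,0],
    [0,0,0],
    [0,0,0],
    [0,0,0],
    [0,0,0],
    [0,0,0],
    [0,0,0],
    [0,0,0],
    [0,0,0],
    [0,0,0],
    [0,0,0],
    [0,0,0],
    [0,0,0],
    [0,0,0],
    [0,0,0],
    [0,0,0],
    [0,0,0]
  ]
}}

```text
clock: 21.82
ee_pos: [0.6427, -0.1295, 0.2493]
tcp_rot: [[-0.999, 0.041, -0.0], [0.041, 0.999, 0.0], [0.0, 0.0, -1.0]]
contact_force: [-0.4, 0.8, 0.6]
gripper_width: 0.0856
grip_force: 0.0
```

```bash
python3 - <<'E'
from plan import *
from h import *
chain((.643,-.129,.25,87.6,1),(.643,-.129,.18,87.6,1))
p,d=snapshot("top");cv2.imwrite("pics/t2.png",cv2.resize(p[230:390,150:310],(480,480))[:,:,::-1])
W=cloud("top",p,d)[270:360,190:260].reshape(-1,3);P=W[(W[:,2]>.074)&(W[:,2]<.1)]
print(len(P),cv2.minAreaRect(P[:,:2].astype(np.float32)*1000),np.median(P,0))
E
```

```text
now 21.8167 [ 0.6427 -0.1295  0.2493] 87.63
1 x [-0.00028, 0.00051, -0.00074] 0.03
1 x [-0.0, 0.0, 0.07] -0.0
406 ((362.2129211425781, 228.97811889648438), (38.08668899536133, 63.31294250488281), 86.95874786376953) [0.36192467 0.22734136 0.08069293]
```

View pics/t2.png

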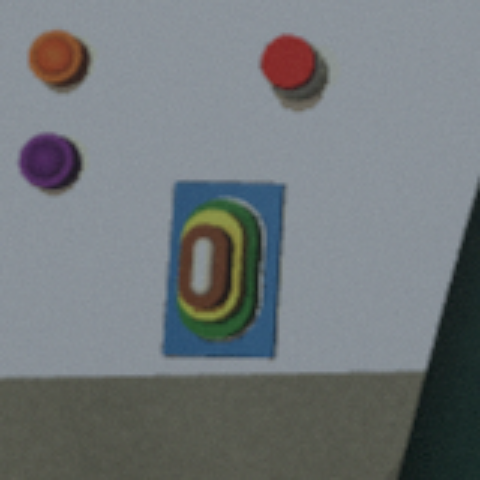

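The picture shows the long stack complete: brown at crop (205,267) over yellow and green, measured at (362,228), yaw -3°. Next, the round green layer.

{"op": "drive_tool", "data": {
  "delta_pos": [
    [0,0,0.01],
    [0,0,0.02],
    [0,0,0.02],
    [0,0,0.012],
    [0,0,0.006],
    [0,0,0],
    [0,0,0]
  ],
  "rot": [
    [0,0,0],
    [0,0,0],
    [0,0,0],
    [0,0,0],
    [0,0,0],
    [0,0,0],
    [0,0,0]
  ]
}}

```text
clock: 22.45
ee_pos: [0.6429, -0.1295, 0.1814]
tcp_rot: [[-0.999, 0.041, 0.0], [0.041, 0.999, -0.0], [-0.0, -0.0, -1.0]]
contact_force: [0.7, 0.5, 0.4]
gripper_width: 0.0857
grip_force: 0.0
```

{"op": "drive_tool", "data": {
  "delta_pos": [
    [0,0,0],
    [0,0,0],
    [0,0,0],
    [0,0,0],
    [0,0,0],
    [0,0,0],
    [0,0,0],
    [0,0,0]
  ],
  "rot": [
    [0,0,0],
    [0,0,0],
    [0,0,0],
    [0,0,0],
    [0,0,0],
    [0,0,0],
    [0,0,0],
    [0,0,0]
  ],
  "grip": 0
}}

```text
clock: 23.12
ee_pos: [0.6432, -0.1298, 0.1826]
tcp_rot: [[-0.999, 0.041, 0.002], [0.041, 0.999, -0.001], [-0.002, -0.0, -1.0]]
contact_force: [-1.9, 1.0, 6.0]
gripper_width: 0.062
grip_force: 54.0
```

```bash
python3 - <<'E'
from plan import *
chain((.643,-.129,.28,87.6,4),(.367,-.2365,.28,87.6,13))
E
```

```text
now 23.1167 [ 0.6432 -0.1298  0.1826] 87.64
4 x [5e-05, 0.00019, -0.02435] 0.011
13 x [0.02087, -0.00915, -0.0] -0.0
```

{"op": "drive_tool", "data": {
  "delta_pos": [
    [0,0,-0.015],
    [0,0,-0.025],
    [0,0,-0.03],
    [0,0,-0.028],
    [0.0209,-0.0092,0],
    [0.0209,-0.0092,0],
    [0.0209,-0.0092,0],
    [0.0209,-0.0092,0],
    [0.0209,-0.0092,0],
    [0.0209,-0.0092,0],
    [0.0209,-0.0092,0],
    [0.0209,-0.0092,0],
    [0.0209,-0.0092,0],
    [0.0209,-0.0092,0],
    [0.0209,-0.0092,0],
    [0.0209,-0.0092,0],
    [0.0209,-0.0092,0],
    [0,0,0],
    [0,0,0],
    [0,0,0]
  ],
  "rot": [
    [0,0,0],
    [0,0,0],
    [0,0,0],
    [0,0,0],
    [0,0,0],
    [0,0,0],
    [0,0,0],
    [0,0,0],
    [0,0,0],
    [0,0,0],
    [0,0,0],
    [0,0,0],
    [0,0,0],
    [0,0,0],
    [0,0,0],
    [0,0,0],
    [0,0,0],
    [0,0,0],
    [0,0,0],
    [0,0,0]
  ]
}}

```text
clock: 24.78
ee_pos: [0.3666, -0.238, 0.28]
tcp_rot: [[-0.999, 0.042, 0.001], [0.042, 0.999, -0.001], [-0.001, -0.001, -1.0]]
contact_force: [0.3, -0.3, -1.0]
gripper_width: 0.0618
grip_force: 54.7
```

```bash
python3 - <<'E'
from plan import *
chain((.367,-.2365,.28,87.6,1),(.367,-.2365,.1905,87.6,1))
E
```

```text
now 24.7833 [ 0.3666 -0.238   0.28  ] 87.62
1 x [-0.00032, 0.00149, -5e-05] 0.018
1 x [-0.0, 0.0, 0.0895] -0.0
```

{"op": "drive_tool", "data": {
  "delta_pos": [
    [-0.0003,0.0015,0.01],
    [0,0,0.02],
    [0,0,0.025],
    [0,0,0.018],
    [0,0,0.01],
    [0,0,0.004],
    [0,0,0.001],
    [0,0,0.001],
    [0,0,0.001],
    [0,0,0],
    [0,0,0]
  ],
  "rot": [
    [0,0,0],
    [0,0,0],
    [0,0,0],
    [0,0,0],
    [0,0,0],
    [0,0,0],
    [0,0,0],
    [0,0,0],
    [0,0,0],
    [0,0,0],
    [0,0,0]
  ]
}}

```text
clock: 25.7
ee_pos: [0.3674, -0.2366, 0.1905]
tcp_rot: [[-0.999, 0.041, 0.001], [0.041, 0.999, -0.001], [-0.001, -0.001, -1.0]]
contact_force: [-4.0, 4.8, 13.7]
gripper_width: 0.0618
grip_force: 56.1
```

{"op": "drive_tool", "data": {
  "delta_pos": [
    [0,0,0],
    [0,0,0],
    [0,0,0],
    [0,0,0],
    [0,0,0],
    [0,0,0],
    [0,0,-0.01],
    [0,0,-0.02],
    [0,0,-0.03],
    [0,0,-0.04],
    [0,0,0]
  ],
  "rot": [
    [0,0,0],
    [0,0,0],
    [0,0,0],
    [0,0,0],
    [0,0,0],
    [0,0,0],
    [0,0,0],
    [0,0,0],
    [0,0,0],
    [0,0,0],
    [0,0,0]
  ],
  "grip": 1
}}

```text
clock: 26.62
ee_pos: [0.3675, -0.237, 0.2968]
tcp_rot: [[-0.999, 0.041, 0.007], [0.041, 0.999, -0.005], [-0.007, -0.005, -1.0]]
contact_force: [0.5, -1.0, 2.1]
gripper_width: 0.0857
grip_force: 0.0
```

```bash
python3 - <<'E'
from plan import *
chain((.536,.3665,.29,87.6,19))
E
```

```text
now 26.6167 [ 0.3675 -0.237   0.2968] 87.64
19 x [-0.00754, 0.03211, 0.00036] 0.002
```

{"op": "drive_tool", "data": {
  "delta_pos": [
    [-0.0075,0.0321,0],
    [-0.0075,0.0321,0],
    [-0.0075,0.0321,0],
    [-0.0075,0.0321,0],
    [-0.0075,0.0321,0],
    [-0.0075,0.0321,0],
    [-0.0075,0.0321,0],
    [-0.0075,0.0321,0],
    [-0.0075,0.0321,0],
    [-0.0075,0.0321,0],
    [-0.0075,0.0321,0],
    [-0.0075,0.0321,0],
    [-0.0075,0.0321,0],
    [-0.0075,0.0321,0],
    [-0.0075,0.0321,0],
    [-0.0075,0.0321,0],
    [-0.0075,0.0321,0],
    [-0.0075,0.0321,0],
    [-0.0075,0.0321,0]
  ],
  "rot": [
    [0,0,0],
    [0,0,0],
    [0,0,0],
    [0,0,0],
    [0,0,0],
    [0,0,0],
    [0,0,0],
    [0,0,0],
    [0,0,0],
    [0,0,0],
    [0,0,0],
    [0,0,0],
    [0,0,0],
    [0,0,0],
    [0,0,0],
    [0,0,0],
    [0,0,0],
    [0,0,0],
    [0,0,0]
  ]
}}

```text
clock: 28.2
ee_pos: [0.5344, 0.3688, 0.2895]
tcp_rot: [[-0.999, 0.041, 0.0], [0.041, 0.999, 0.0], [-0.0, 0.0, -1.0]]
contact_force: [0.9, 0.1, 0.3]
gripper_width: 0.0856
grip_force: 0.0
```

{"op": "drive_tool", "data": {
  "delta_pos": [
    [0,0,0.015],
    [0,0,0.025],
    [0,0,0],
    [0,0,0]
  ],
  "rot": [
    [0,0,0],
    [0,0,0],
    [0,0,0],
    [0,0,0]
  ]
}}

```text
clock: 28.53
ee_pos: [0.534, 0.3667, 0.2483]
tcp_rot: [[-0.999, 0.041, -0.002], [0.041, 0.999, -0.001], [0.002, -0.001, -1.0]]
contact_force: [0.2, 0.8, -0.4]
gripper_width: 0.0858
grip_force: 0.0
```

```bash
python3 - <<'E'
from plan import *
from h import *
chain((.536,.3665,.25,87.6,1),(.536,.3665,.188,87.6,1))
p,d=snapshot("top");cv2.imwrite("pics/t3.png",p[:,:,::-1])
print(fit("top",p,d,"green",(410,310),(.025,.04),30),fit("top",p,d,"blue",(414,314),(.002,.014)))
E
```

```text
now 28.5333 [0.534  0.3667 0.2483] 87.64
1 x [-0.002, -0.00015, -0.00173] 0.039
1 x [-0.0, 0.0, 0.062] -0.0
(array([ 368.2, -234.3]), array([62.8, 59.7]), 88.1, 561, array([ 0.367, -0.235,  0.032])) (array([ 367.4, -236.6]), array([98.4, 98.2]), 74.4, 868, array([ 0.365, -0.235,  0.008]))
```

View pics/t3.png

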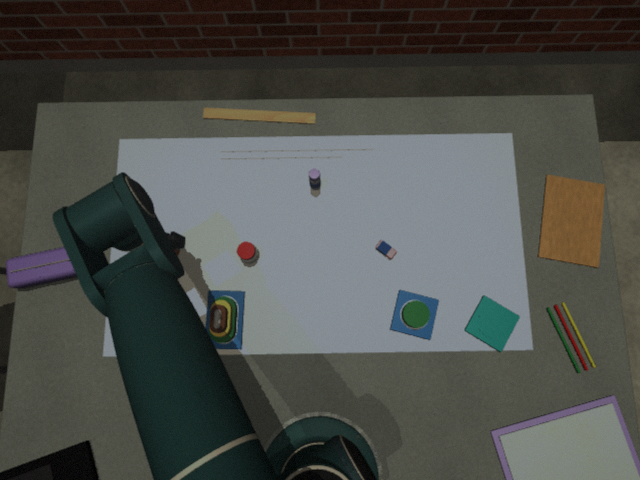

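The round green layer (416,315) sits flat and centred on the square board, and the jar, glue stick and eraser haven't moved. Now orange.

{"op": "drive_tool", "data": {
  "delta_pos": [
    [-0.0015,0,0.01],
    [0,0,0.02],
    [0,0,0.018],
    [0,0,0.008],
    [0,0,0.004],
    [0,0,0],
    [0,0,0]
  ],
  "rot": [
    [0,0,0],
    [0,0,0],
    [0,0,0],
    [0,0,0],
    [0,0,0],
    [0,0,0],
    [0,0,0]
  ]
}}

```text
clock: 29.17
ee_pos: [0.536, 0.367, 0.19]
tcp_rot: [[-0.999, 0.041, 0.001], [0.041, 0.999, 0.001], [-0.001, 0.001, -1.0]]
contact_force: [0.3, -0.1, 0.4]
gripper_width: 0.0851
grip_force: 0.0
```

{"op": "drive_tool", "data": {
  "delta_pos": [
    [0,0,0],
    [0,0,0],
    [0,0,0],
    [0,0,0],
    [0,0,0],
    [0,0,0],
    [0,0,0],
    [0,0,0],
    [0,0,0]
  ],
  "rot": [
    [0,0,0],
    [0,0,0],
    [0,0,0],
    [0,0,0],
    [0,0,0],
    [0,0,0],
    [0,0,0],
    [0,0,0],
    [0,0,0]
  ],
  "grip": 0
}}

```text
clock: 29.92
ee_pos: [0.5359, 0.3671, 0.19]
tcp_rot: [[-0.999, 0.041, 0.001], [0.041, 0.999, 0.001], [-0.001, 0.001, -1.0]]
contact_force: [-1.7, -1.6, 7.2]
gripper_width: 0.0411
grip_force: 49.5
```

```bash
python3 - <<'E'
from plan import *
chain((.536,.3665,.31,87.6,5),(.3675,-.236,.31,87.6,20))
E
```

```text
now 29.9167 [0.5359 0.3671 0.19  ] 87.65
5 x [-3e-05, -0.00011, -0.024] 0.009
20 x [0.00716, -0.03045, -0.0] -0.0
```

{"op": "drive_tool", "data": {
  "delta_pos": [
    [0,0,-0.015],
    [0,0,-0.025],
    [0,0,-0.03],
    [0,0,-0.03],
    [0,0,-0.02]
  ],
  "rot": [
    [0,0,0],
    [0,0,0],
    [0,0,0],
    [0,0,0],
    [0,0,0]
  ]
}}

```text
clock: 30.33
ee_pos: [0.5357, 0.3669, 0.3133]
tcp_rot: [[-0.999, 0.041, 0.003], [0.041, 0.999, 0.002], [-0.003, 0.002, -1.0]]
contact_force: [-0.5, -0.4, -0.1]
gripper_width: 0.0413
grip_force: 50.5
```

{"op": "drive_tool", "data": {
  "delta_pos": [
    [0.0072,-0.0305,0],
    [0.0072,-0.0305,0],
    [0.0072,-0.0305,0],
    [0.0072,-0.0305,0],
    [0.0072,-0.0305,0],
    [0.0072,-0.0305,0],
    [0.0072,-0.0305,0],
    [0.0072,-0.0305,0],
    [0.0072,-0.0305,0],
    [0.0072,-0.0305,0],
    [0.0072,-0.0305,0],
    [0.0072,-0.0305,0],
    [0.0072,-0.0305,0],
    [0.0072,-0.0305,0],
    [0.0072,-0.0305,0],
    [0.0072,-0.0305,0],
    [0.0072,-0.0305,0],
    [0.0072,-0.0305,0],
    [0.0072,-0.0305,0],
    [0.0072,-0.0305,0]
  ],
  "rot": [
    [0,0,0],
    [0,0,0],
    [0,0,0],
    [0,0,0],
    [0,0,0],
    [0,0,0],
    [0,0,0],
    [0,0,0],
    [0,0,0],
    [0,0,0],
    [0,0,0],
    [0,0,0],
    [0,0,0],
    [0,0,0],
    [0,0,0],
    [0,0,0],
    [0,0,0],
    [0,0,0],
    [0,0,0],
    [0,0,0]
  ]
}}

```text
clock: 32.0
ee_pos: [0.3658, -0.2379, 0.3102]
tcp_rot: [[-0.999, 0.041, 0.001], [0.041, 0.999, -0.001], [-0.001, -0.001, -1.0]]
contact_force: [1.5, 0.2, -0.0]
gripper_width: 0.0414
grip_force: 50.6
```

{"op": "drive_tool", "data": {
  "delta_pos": [
    [0,0,0],
    [0,0,0],
    [0,0,0]
  ],
  "rot": [
    [0,0,0],
    [0,0,0],
    [0,0,0]
  ]
}}

```text
clock: 32.25
ee_pos: [0.3667, -0.2364, 0.3095]
tcp_rot: [[-0.999, 0.042, 0.0], [0.042, 0.999, -0.0], [-0.0, -0.0, -1.0]]
contact_force: [-0.6, 0.9, 0.1]
gripper_width: 0.041
grip_force: 50.7
```

```bash
python3 - <<'E'
from plan import *
chain((.3675,-.236,.31,87.6,1),(.3675,-.236,.222,87.6,1))
E
```

```text
now 32.25 [ 0.3667 -0.2364  0.3095] 87.61
1 x [-0.0008, 0.00045, -0.00048] 0.008
1 x [-0.0, 0.0, 0.088] -0.0
```

{"op": "drive_tool", "data": {
  "delta_pos": [
    [-0.0008,0.0005,0.01],
    [0,0,0.02],
    [0,0,0.025],
    [0,0,0.018],
    [0,0,0.008],
    [0,0,0.004],
    [0,0,0.001],
    [0,0,0.001],
    [0,0,0],
    [0,0,0]
  ],
  "rot": [
    [0,0,0],
    [0,0,0],
    [0,0,0],
    [0,0,0],
    [0,0,0],
    [0,0,0],
    [0,0,0],
    [0,0,0],
    [0,0,0],
    [0,0,0]
  ]
}}

```text
clock: 33.08
ee_pos: [0.3678, -0.2362, 0.2228]
tcp_rot: [[-0.999, 0.041, 0.001], [0.041, 0.999, -0.001], [-0.001, -0.001, -1.0]]
contact_force: [0.5, -0.7, -0.2]
gripper_width: 0.0411
grip_force: 50.7
```

{"op": "drive_tool", "data": {
  "delta_pos": [
    [0,0,0.0007],
    [0,0,0.0005],
    [0,0,0],
    [0,0,0]
  ],
  "rot": [
    [0,0,0],
    [0,0,0],
    [0,0,0],
    [0,0,0]
  ]
}}

```text
clock: 33.42
ee_pos: [0.3678, -0.2363, 0.2219]
tcp_rot: [[-0.999, 0.041, 0.001], [0.041, 0.999, -0.001], [-0.001, -0.001, -1.0]]
contact_force: [-2.9, 2.9, 10.6]
gripper_width: 0.041
grip_force: 51.9
```

{"op": "drive_tool", "data": {
  "delta_pos": [
    [0,0,0],
    [0,0,0],
    [0,0,0],
    [0,0,0],
    [0,0,0],
    [0,0,0],
    [0,0,0],
    [0,0,-0.01],
    [0,0,-0.02],
    [0,0,-0.03],
    [0,0,-0.04],
    [0.03,0.02,-0.01],
    [0.03,0.03,0],
    [0,0.04,0],
    [0,0.04,0],
    [0,0.04,0],
    [0,0.04,0],
    [0,0,0],
    [0,0,0]
  ],
  "rot": [
    [0,0,0],
    [0,0,0],
    [0,0,0],
    [0,0,0],
    [0,0,0],
    [0,0,0],
    [0,0,0],
    [0,0,0],
    [0,0,0],
    [0,0,0],
    [0,0,0],
    [0,0,0],
    [0,0,0],
    [0,0,0],
    [0,0,0],
    [0,0,0],
    [0,0,0],
    [0,0,0],
    [0,0,0]
  ],
  "grip": 1
}}

```text
clock: 35.0
ee_pos: [0.3171, -0.0296, 0.3316]
tcp_rot: [[-0.999, 0.036, 0.001], [0.036, 0.999, -0.0], [-0.001, -0.0, -1.0]]
contact_force: [0.1, -1.0, 0.5]
gripper_width: 0.0852
grip_force: 0.0
```

```bash
python3 - <<'E'
from h import *
p,d=snapshot("top");cv2.imwrite("pics/t4.png",cv2.resize(p[140:400,150:540],None,fx=2,fy=2)[:,:,::-1])
try: print(fit("top",p,d,"orange",(410,310),(.052,.075),30))
except Exception as e: print(e)
print(fit("top",p,d,"green",(410,310),(.025,.04),30))
for t in("glue_stick_mid","paint_jar_mid","eraser_mid"): print(t,[np.round(r["centre"],3) for r in look_for("top",t)])
E
```

```text
(array([ 368.6, -235. ]), array([42.3, 40. ]), -64.7, 264, array([ 0.368, -0.234,  0.059]))
(array([ 368.1, -234.4]), array([62.7, 59.3]), 89.0, 232, array([ 0.36 , -0.223,  0.033]))
glue_stick_mid [array([0.695, 0.007, 0.078])]
paint_jar_mid [array([0.52 , 0.162, 0.061])]
eraser_mid [array([ 0.53 , -0.168,  0.009])]
```

View pics/t4.png

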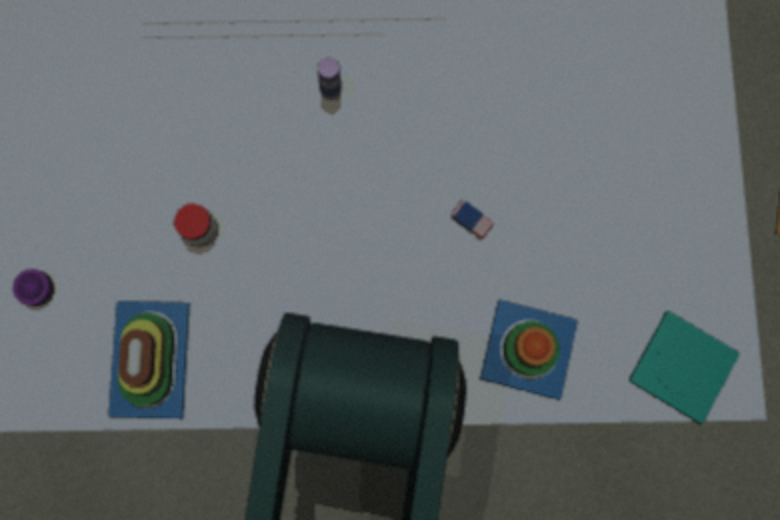

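Both stacks stand complete and centred (long stack at crop (145,358), round stack at (533,347)). The arm is clear and the bystanders are in place, so I'm handing in.

```bash
python3 -c "
from rig import *
print(finish_job())"
```

```text
the job is handed in; nothing more can be done
None
```

I built both relief models on their blue boards, each layer within about 3 mm of its board's centre by the camera, left the glue stick, paint jar and eraser in place, and handed the job in after about 35 s; no verdict was returned.

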